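Demould a tee casting with the ejector lever

TASK

Take the finished casting out of the hinged metal mould: swing the lid open until it rests back on its stop, press the ejector lever at the mould's left side down until its catch holds it, then lift the raised T-shaped casting out and lay it flat, the same way up, on the clear half of the plywood board, beside the casting that is already there but not touching it. Leave the lid open and the lever latched, and do not disturb the other things.

Things in the scene. Friction and masses are not known exactly. Their poses are not given: they have to be found in the camera images.
- mould: metal mould screwed to the bench, base 144 x 164 mm; origin under the centre of its 110 x 110 mm plates; x from its front (robot side) to its hinge, y to its left, z up. Its flat parting face, with a T-shaped cavity 12 mm deep, is 62 mm up; the lid on it is 12 mm thick. The ejector lever lies along x at y +68 mm; the spring pawl that catches it stands at x -50, y +83 mm, 60 mm high
- lid (a joint): angle of the mould's lid: 0 shut, 1.92 (110 degrees) open, leaning back on its two stop struts; it falls shut or open by itself, past about 1.5 it falls open
- lid_bar (a point): middle of the lid's handle bar: round bar 9 mm thick, 68 mm long, along the mould's y axis, 24 mm above the top of the lid at its front edge with the lid shut; open space under and round it. Axes as the mould's when shut, turning with the lid
- lid_hinge (a point): middle of the lid's hinge line, which runs along the mould's y axis; 62 mm behind the mould's origin and 63 mm above the bench. The bar is 120 mm before and 34 mm above it with the lid shut
- lever (a joint): ejector lever: 0 raised (sprung up), grows as it is pressed down; the pawl catches it at about 0.36 and then holds it at about 0.38, hard stop at 0.47; let go before that it springs back. Pressing takes about 3 to 10 N at the pad. Fully down it raises the casting 10 mm in its cavity
- lever_pad (a point): middle of the top of the lever's grey thumb pad, 30 x 24 mm, at the lever's front end, 98 mm before its pivot (mould x +10, y +68, z 34 mm); about 81 mm above the bench when raised, 46 mm when latched, 37 mm at the hard stop
- casting: cream resin T-shaped casting, 67 x 51 x 11 mm, in the cavity under the lid, flush with the parting face; origin at the centre of its underside; cross bar (67 x 15 mm, at y +10 to +25 mm) along its x; stem (18 mm wide, y -25 to +10 mm) towards its -y and the mould's front. Ejected, its top stands 9 mm above the parting face; grip it across the stem
- board: plywood board fixed to the bench, 190 x 110 x 15 mm; origin at the centre of its underside, x along its length; the first casting lies on its -x half, the +x half is clear
- first_casting: another cream T-shaped casting, 66 x 53 x 11 mm, lying on the -x half of the board; origin at the centre of its underside
- cup: green mixing cup, 62 mm wide, 56 mm high, standing near the board; origin at its underside
- syringe: white plastic syringe, 89 x 45 x 17 mm, lying in front; origin at the centre of its underside
Things that resemble listed ones, but are neither listed nor needed, are in the scene too. What is shaped like the first_casting but black or orange is not meant.

How it is judged:
By the outcome, as a careful person would: the job done as asked, in the order asked, and still so for the second after the job is handed in, with the robot touching nothing.
It also fails if it takes over 69 s, if anything falls off the work surface, if the arm or the gripper's body presses on something with over 40 N, if the wrist force passes 120 N, or if a joint passes its speed limit or range.

ROBOT

A 6-joint arm with a two-finger parallel gripper is mounted at the origin on a cart in front of the work surface, level with it; the furniture and walls round the work are solid. World frame = base frame: x ahead of the robot, y to its left, z up, the work surface at z = 0. Lengths are in m, angles in degrees, forces in N, time in s.
With the tool pointing down it reaches from about 0.4 to 0.825 m from the base axis. Payload 7 kg.
Tool frame: the origin (TCP) lies on the centre line of the jaws, within the pads' length; the fingertips stand 19 mm ahead of it and the grasp point (between the pads) is the TCP (r.tips_ahead is the distance from the TCP to the fingertips, in m); z points along the fingers, y is the line along which they close (so a half turn about z gives the same grasp; the last joint's range is limited). The gripper opens to 88 mm and grips with 3 to 60 N. Pads are 19 mm wide; open, the fingers measure 130 mm over their backs; the gripper's body (78 mm by 193 mm) begins 47 mm behind the grasp point.
Start: joints at [-58.321, 20.546, 0.682, 0, -70.136, -16.507], TCP at [0.177, -0.651, 0.246] pointing down, gripper open.
Joint ranges: [-176.03, 176.03], [-82.01, 121.73], [-58.28, 71.71], [-173.87, 95.51], [-174.79, -0.11], [-173.66, 173.66]. Speed limits (degrees/s): [136.94, 136.94, 172.46, 180, 180, 180].

INTERFACE

Orientations are given as [roll, pitch, yaw] about the fixed x, y, z axes, in that order (R = Rz(yaw) Ry(pitch) Rx(roll)).
In Python, from plant import r, viewer, close_job gives the robot as it stands. The module is installed in compiled form; this text tells all that it offers.
- The arm moves only by the tool arm_command, never from a script. Its arguments are lists of equal length, an entry for each row: "travel": the shift along the world's x, y, z scaled (see below), a list of three; "delta_rot": the turn, a rotation vector about the world's x, y, z scaled (see below), a list of three. In form: {"travel": [[dx, dy, dz], ...], "delta_rot": [[rx, ry, rz], ...]}. A call has 1 to 20 rows; each row is the pose to reach, as a shift and turn from the pose commanded when the call began; what a row does not reach only later rows make up. The controller multiplies each number of a shift by 0.5 m and each number of a turn by 90 degrees. A row lasts 1/8 s, in which the tool goes at most 62.5 mm and 10.7 degrees, less where a joint would pass 70% of its speed; a pose out of reach is approached as far as the arm can. A call with a number of a shift or a turn outside -1 to 1 is refused whole. A call with a gripper value outside its range is refused whole. "grip" is the opening, from 0 (shut) to 1 (fully open), set as the call begins (left out, the last holds). The fingers move at their own pace and stop on an object; "newtons" is the grip in N (left out, the last holds). Time passes only in rows, so rows that repeat a pose let the fingers close. It gives the time, the measured TCP pose, the force, the opening and the grip force at its end, in the units of the state.
- r.get_state(): the state, without advancing time (a new reading comes with each control period).
- viewer.capture(name): name is "side" or "top"; returns a dict with "img" (420x560x3 uint8, red, green, blue), "camera_matrix" (3x3 intrinsics, pixels), "R" (3x3) and "t" (3): a world point X has camera coordinates R X + t. Camera axes: x right, y down, z forward; pixel columns grow to the right and rows downward; lengths in m; the calibration is good to about 2 mm. A picture is of the moment at which its call begins. There is no depth.
- close_job(): hands the job in; it is judged then, once.
The state is a dict: "time_s": time; "joints": joint angles; "qd": joint speeds; "joint_torque": joint torques, N m; "tcp_pos": TCP position; "eef_rot": TCP orientation; "contact_force": force on the tool from outside, world axes, zero at the start; "moment": the same for the moment, N m; "gripper_width": finger opening in m; "gripper_force": force on a finger pad.
Only numpy, scipy, OpenCV 4.12 (cv2) and the standard library are available. Lean on these libraries where they do the work, as an engineer would, in place of code of your own. Each camera call takes 0.05 s, during which the arm holds its last target. There are 200 camera calls.

## Working session

There is one attempt and no reset: what is moved stays moved. The work goes in short steps, Python scripts to look and compute and a tool call to move; the robot and the scene stay as the last step left them, time stands still between calls to the robot, and variables do not carry over. Pictures are saved under pics/ and viewed, at most 10 in all, crops included, and the job is handed in when it is done.

Besides the shell and the picture viewer there is one more tool, called as name(argument=value, ...) on one line, values as JSON. arm_command: Moves the arm, as the interface text tells. Shifts and turns lie within -1 to 1; 1 stands for 0.5 m of shift or 90 degrees of turn. Its arguments: {"type":"object","properties":{"travel":{"type":"array"},"delta_rot":{"type":"array"},"grip":{"type":"number"},"newtons":{"type":"number"}},"required":["travel","delta_rot"]}

```bash
mkdir -p pics; cat > h.py <<'E'
import numpy as np, cv2
from plant import r, viewer, close_job
def cap(n,f=None):
    c=viewer.capture(n)
    if f: cv2.imwrite('pics/'+f,c['img'][:,:,::-1])
    return c
def ray(c,uv):
    K,R,t=map(np.array,(c['camera_matrix'],c['R'],c['t']))
    d=R.T@np.linalg.inv(K)@np.array([uv[0],uv[1],1.]); return -R.T@t,d
def onz(c,uv,z):
    o,d=ray(c,uv); return o+d*(z-o[2])/d[2]
def proj(c,X):
    K,R,t=map(np.array,(c['camera_matrix'],c['R'],c['t']))
    p=K@(R@np.array(X)+t); return p[:2]/p[2]
def tri(c1,u1,c2,u2):
    o1,d1=ray(c1,u1);o2,d2=ray(c2,u2)
    s=np.linalg.lstsq(np.c_[d1,-d2],o2-o1,rcond=None)[0]
    a,b=o1+s[0]*d1,o2+s[1]*d2; return (a+b)/2,np.linalg.norm(a-b)
E
python3 - <<'E'
from h import *
import pickle
d={n:cap(n,n+'0.png') for n in('side','top')}
pickle.dump(d,open('c0.pkl','wb'))
for n,c in d.items():
    o,_=ray(c,(0,0)); print(n,o, onz(c,(280,210),0), onz(c,(0,419),0),onz(c,(559,419),0))
s=r.get_state();print(s['time_s'],s['tcp_pos'],s['eef_rot'],s['gripper_width'])
E
```

```text
side [ 0.58220312 -0.61961808  0.62740066] [0.54502925 0.38454083 0.        ] [ 0.12728969 -0.2213916   0.        ] [ 0.976903   -0.20809409  0.        ]
top [0.42920749 0.3009974  0.96041412] [0.55545152 0.28652358 0.        ] [ 1.02804997e-01  9.18994140e-01 -1.11022302e-16] [ 0.06277623 -0.33388198  0.        ]
0.1 [ 0.17652418 -0.65108076  0.24472412] [ 1.79914627e+02 -8.07032626e-03 -1.64831313e+02] 0.08761218774212721
```

View pics/top0.png

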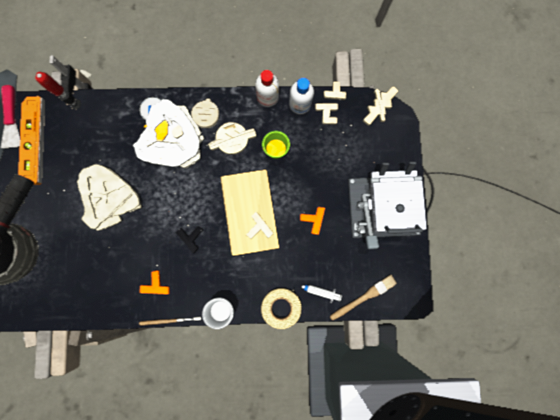

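View pics/side0.png

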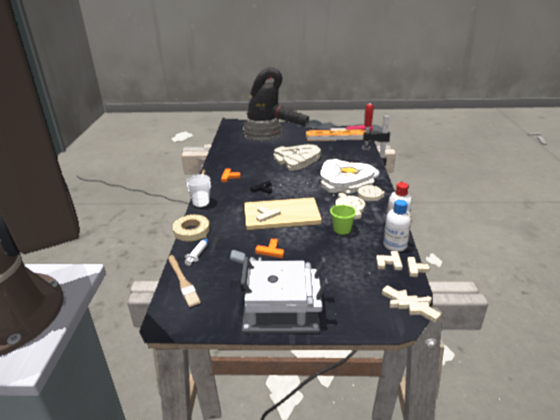

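The top view shows the mould at about (398,203), with its lever pad near (368,240). The board is at (250,212), with a cream T (first casting) at (259,224). Other T shapes are orange at (313,220) and (153,283) and black at (190,237), and there are loose cream ones at (327,105) and (380,105). The cream T on the board is the only one that fits first_casting; the one to move is hidden inside the mould. I'll enlarge to confirm.

```bash
python3 - <<'E'
from h import *
import pickle
d=pickle.load(open('c0.pkl','rb'))
t=d['top']['img'];s=d['side']['img']
a=cv2.resize(t[150:260,340:440],None,fx=4,fy=4,interpolation=2) #400x440
b=cv2.resize(s[240:340,225:325],(400,400),interpolation=2)
e=np.zeros((600,800,3),np.uint8); e[:440,:400]=a; e[:400,400:]=b
f=cv2.resize(t[160:260,210:290],None,fx=2,fy=2,interpolation=2); 
e[400:600,500:660]=f
cv2.imwrite('pics/crop1.png',e[:,:,::-1])
hsv=cv2.cvtColor(t,cv2.COLOR_RGB2HSV)
c=d['top']
for n,lo,hi,z in(('board',(15,60,120),(30,255,255),.015),('cup',(35,120,60),(70,255,255),.056)):
    m=cv2.inRange(hsv,lo,hi)
    cs=sorted(cv2.findContours(m,0,2)[0],key=cv2.contourArea)[-3:]
    for k in cs:
        bx=cv2.boxPoints(cv2.minAreaRect(k)); print(n,cv2.contourArea(k),[(np.round(p),np.round(onz(c,p,z)[:2],4)) for p in bx])
for n in d: print(n,d[n]['camera_matrix'])
E
```

```text
board 1245.0 [(array([261., 289.], dtype=float32), array([0.3711, 0.3351])), (array([301., 289.], dtype=float32), array([0.3686, 0.2429])), (array([301., 329.], dtype=float32), array([0.2793, 0.2458])), (array([261., 329.], dtype=float32), array([0.2819, 0.3367]))]
board 1387.0 [(array([ 18., 182.], dtype=float32), array([0.6341, 0.9054])), (array([21., 95.], dtype=float32), array([0.8504, 0.911 ])), (array([41., 96.], dtype=float32), array([0.8474, 0.8628])), (array([ 38., 183.], dtype=float32), array([0.6312, 0.8587]))]
board 3730.5 [(array([219., 175.], dtype=float32), array([0.6401, 0.4296])), (array([267., 168.], dtype=float32), array([0.6551, 0.3154])), (array([279., 249.], dtype=float32), array([0.4626, 0.2913])), (array([231., 256.], dtype=float32), array([0.4489, 0.4024]))]
cup 3.0 [(array([ 27., 127.], dtype=float32), array([0.755 , 0.8661])), (array([ 27., 124.], dtype=float32), array([0.7622, 0.8666])), (array([ 29., 124.], dtype=float32), array([0.7621, 0.862 ])), (array([ 29., 127.], dtype=float32), array([0.7549, 0.8616]))]
cup 5.5 [(array([ 25., 144.], dtype=float32), array([0.715 , 0.8686])), (array([ 27., 142.], dtype=float32), array([0.7189, 0.8631])), (array([ 30., 146.], dtype=float32), array([0.7084, 0.8558])), (array([ 28., 148.], dtype=float32), array([0.7045, 0.8613]))]
cup 593.0 [(array([256., 144.], dtype=float32), array([0.7035, 0.3391])), (array([276., 125.], dtype=float32), array([0.7496, 0.2928])), (array([295., 144.], dtype=float32), array([0.7017, 0.2487])), (array([276., 164.], dtype=float32), array([0.6563, 0.295 ]))]
side [[441.78360031   0.         276.61133465]
 [  0.         441.78360031 203.04836745]
 [  0.           0.           1.        ]]
top [[402.70032618   0.         282.1219863 ]
 [  0.         402.70032618 206.46635944]
 [  0.           0.           1.        ]]
```

View pics/crop1.png

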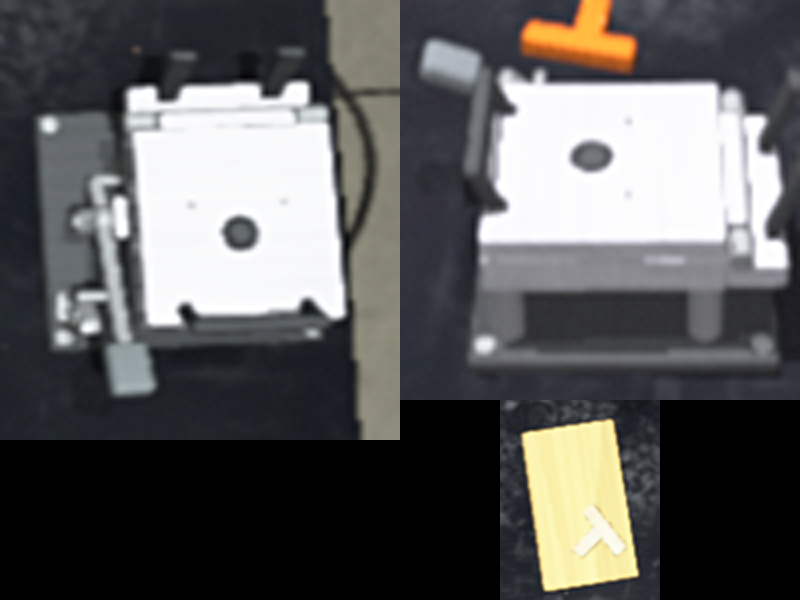

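The crop confirms three things. The lid is shut with its handle bar at the front edge (top crop (187,318)–(312,308)). The grey lever pad is at the front-left (top crop (130,370), side crop (450,62)). The casting on the board is the cream T on its lower half. Next I'll locate the mould.

```bash
python3 - <<'E'
from h import *
import pickle
d=pickle.load(open('c0.pkl','rb'))
T,S=d['top'],d['side']
tp=lambda u,v:(340+u/4-.4,150+v/4-.4)
sp=lambda u,v:(225+(u-400)/4-.4,240+v/4-.4)
P={'fl':((146,327),(495,83)),'fr':((345,317),(480,243)),'br':((330,124),(722,243)),'bl':((135,130),(718,83)),
'padc':((131,369),(450,60)),'hole':((240,233),(591,156))}
for n,(a,b) in P.items():
    X,e=tri(T,tp(*a),S,sp(*b)); z={'padc':.081}.get(n,.074)
    print(n,X.round(4),round(e,4),'top',onz(T,tp(*a),z).round(4),'side',onz(S,sp(*b),z).round(4))
for n,a in(('barL',(187,320)),('barR',(315,313))): print(n,onz(T,tp(*a),.098).round(4))
for n,a in(('barL',(485,75)),('barR',(475,185))): print(n,onz(S,sp(*a),.098).round(4))
# board & first casting
t=T['img'];hsv=cv2.cvtColor(t,cv2.COLOR_RGB2HSV)
bd=np.zeros(t.shape[:2],np.uint8);cv2.fillPoly(bd,[np.array([(221,177),(266,170),(277,248),(232,255)])],255)
m=cv2.inRange(hsv,(0,0,150),(40,75,255))&bd
k=max(cv2.findContours(m,0,2)[0],key=cv2.contourArea);print(cv2.contourArea(k),[onz(T,p[0],.026).round(3)[:2].tolist() for p in cv2.approxPolyDP(k,2,True)])
E
```

```text
fl [0.4919 0.0761 0.0743] 0.0024 top [0.4931 0.0762 0.074 ] side [0.4907 0.0763 0.074 ]
fr [ 0.4948 -0.0356  0.0727] 0.0025 top [ 0.4959 -0.0349  0.074 ] side [ 0.4937 -0.0373  0.074 ]
br [ 0.6033 -0.0351  0.0731] 0.0038 top [ 0.6051 -0.0347  0.074 ] side [ 0.6014 -0.0366  0.074 ]
bl [0.603  0.076  0.0745] 0.0019 top [0.6041 0.076  0.074 ] side [0.6021 0.0764 0.074 ]
padc [0.4686 0.0872 0.0802] 0.0026 top [0.4698 0.0876 0.081 ] side [0.4675 0.0859 0.081 ]
hole [0.5426 0.0206 0.075 ] 0.0032 top [0.5443 0.0205 0.074 ] side [0.5409 0.0214 0.074 ]
barL [0.4946 0.0599 0.098 ]
barR [ 0.4967 -0.0097  0.098 ]
barL [0.4893 0.0523 0.098 ]
barR [ 0.4919 -0.026   0.098 ]
863.5 [[0.638, 0.386], [0.458, 0.361], [0.46, 0.342], [0.493, 0.342], [0.495, 0.349], [0.509, 0.334], [0.49, 0.319], [0.501, 0.307], [0.549, 0.343], [0.611, 0.349], [0.553, 0.345], [0.556, 0.352], [0.64, 0.365], [0.64, 0.372], [0.549, 0.362], [0.53, 0.367], [0.638, 0.379]]
```

The mould is at about (0.548, 0.020) with yaw about 1°. That puts the bar near (0.490, 0.021, 0.097) and the hinge at (0.610, 0.021, 0.063). I'll grip the bar with just the fingertips, fingers closing along x, and follow the arc.

arm_command(travel=[[0.44, 0.9, 0], [0.44, 0.9, 0], [0.44, 0.9, 0], [0.44, 0.9, 0], [0.44, 0.9, 0], [0.44, 0.9, 0], [0.44, 0.9, 0], [0.44, 0.9, 0], [0.44, 0.9, 0]], delta_rot=[[0, 0, 0.842], [0, 0, 0.842], [0, 0, 0.842], [0, 0, 0.842], [0, 0, 0.842], [0, 0, 0.842], [0, 0, 0.842], [0, 0, 0.842], [0, 0, 0.842]], grip=0.45)

```text
time_s: 1.23
tcp_pos: [0.3982, -0.1981, 0.2456]
eef_rot: [-180.0, 0.0, -88.7]
contact_force: [-1.0, -0.8, -0.4]
gripper_width: 0.0398
gripper_force: 0.0
```

arm_command(travel=[[0.184, 0.438, -0.13], [0.184, 0.438, -0.13], [0.184, 0.438, -0.13], [0.184, 0.438, -0.13], [0.184, 0.438, -0.13], [0.184, 0.438, -0.13], [0.184, 0.438, -0.13]], delta_rot=[[0, 0, 0], [0, 0, 0], [0, 0, 0], [0, 0, 0], [0, 0, 0], [0, 0, 0], [0, 0, 0]])

```text
time_s: 2.1
tcp_pos: [0.4884, 0.0163, 0.1808]
eef_rot: [-180.0, 0.0, -89.1]
contact_force: [-0.1, 0.5, 0.6]
gripper_width: 0.0395
gripper_force: 0.0
```

```bash
python3 - <<'E'
from h import *
S=cap('side')
i=S['img'][150:330,180:360];cv2.imwrite('pics/s1.png',cv2.resize(i,(600,600),interpolation=2)[:,:,::-1])
E
```

```text
(no output)
```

View pics/s1.png

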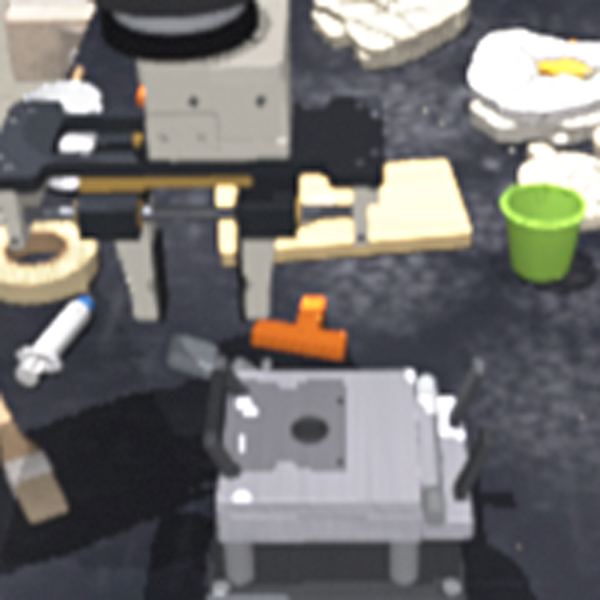

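The fingers straddle the bar in x (fingers at (145,310) and (258,310), bar at (215,430)). Going down to grip.

arm_command(travel=[[0.004, 0.008, -0.06], [0.004, 0.008, -0.12], [0.004, 0.008, -0.146], [0.004, 0.008, -0.146], [0.004, 0.008, -0.146]], delta_rot=[[0, 0, 0], [0, 0, 0], [0, 0, 0], [0, 0, 0], [0, 0, 0]])

```text
time_s: 2.78
tcp_pos: [0.4914, 0.0215, 0.1086]
eef_rot: [-179.9, 0.0, -89.1]
contact_force: [0.8, -0.6, 0.9]
gripper_width: 0.0397
gripper_force: 0.0
```

arm_command(travel=[[0, 0, 0], [0, 0, 0], [0, 0, 0], [0, 0, 0], [0, 0, 0], [0, 0, 0]], delta_rot=[[0, 0, 0], [0, 0, 0], [0, 0, 0], [0, 0, 0], [0, 0, 0], [0, 0, 0]], grip=0, newtons=10)

```text
time_s: 3.52
tcp_pos: [0.4906, 0.0216, 0.1077]
eef_rot: [180.0, 0.0, -89.0]
contact_force: [-2.4, 0.8, 4.2]
gripper_width: 0.0083
gripper_force: 10.0
```

arm_command(travel=[[0.002, 0, 0.01], [0.007, 0, 0.021], [0.015, 0, 0.041], [0.026, 0.0005, 0.06], [0.038, 0.0005, 0.078], [0.051, 0.001, 0.095], [0.066, 0.001, 0.111], [0.082, 0.0015, 0.125], [0.1, 0.002, 0.138], [0.118, 0.002, 0.15], [0.118, 0.002, 0.15]], delta_rot=[[0, 0, 0], [0, 0, 0], [0, 0, 0], [0, 0, 0], [0, 0, 0], [0, 0, 0], [0, 0, 0], [0, 0, 0], [0, 0, 0], [0, 0, 0], [0, 0, 0]], newtons=25)

```text
time_s: 4.9
tcp_pos: [0.5499, 0.0221, 0.1844]
eef_rot: [-180.0, -0.0, -89.0]
contact_force: [-7.2, 0.4, 7.7]
gripper_width: 0.0082
gripper_force: 25.0
```

```bash
python3 - <<'E'
from h import *
S=cap('side')
i=S['img'][120:320,200:350];cv2.imwrite('pics/s2.png',cv2.resize(i,(450,600),interpolation=2)[:,:,::-1])
print(r.get_state()['contact_force'],r.get_state()['moment'])
E
```

```text
[-6.86786894  0.55106519  7.45637472] [ 0.47322227  2.608218   -0.01821207]
```

View pics/s2.png

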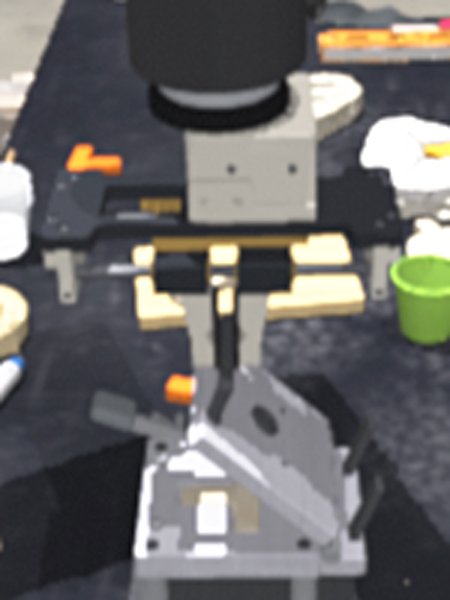

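The side view shows the lid about 45° up, still held by the bar. Continuing the arc to 95°.

arm_command(travel=[[0.02, 0, 0.009], [0.04, 0.001, 0.018], [0.061, 0.001, 0.024], [0.082, 0.001, 0.028], [0.104, 0.002, 0.031], [0.125, 0.002, 0.031], [0.147, 0.003, 0.03], [0.169, 0.003, 0.027], [0.19, 0.004, 0.022], [0.211, 0.004, 0.015], [0.211, 0.004, 0.015]], delta_rot=[[0, 0, 0], [0, 0, 0], [0, 0, 0], [0, 0, 0], [0, 0, 0], [0, 0, 0], [0, 0, 0], [0, 0, 0], [0, 0, 0], [0, 0, 0], [0, 0, 0]])

```text
time_s: 6.32
tcp_pos: [0.6563, 0.0241, 0.1892]
eef_rot: [180.0, -0.0, -89.1]
contact_force: [-0.1, -5.6, 0.5]
gripper_width: 0.0077
gripper_force: 25.0
```

arm_command(travel=[[0, 0, 0], [0, 0, 0], [0, 0, 0.03], [0, 0, 0.08], [0, 0, 0.14], [0, 0, 0.14], [0, 0, 0.14]], delta_rot=[[0, 0, 0], [0, 0, 0], [0, 0, 0], [0, 0, 0], [0, 0, 0], [0, 0, 0], [0, 0, 0]], grip=0.24)

```text
time_s: 7.2
tcp_pos: [0.655, 0.0248, 0.2606]
eef_rot: [-180.0, 0.0, -89.0]
contact_force: [0.4, -0.9, -0.4]
gripper_width: 0.0212
gripper_force: 0.0
```

```bash
python3 - <<'E'
from h import *
import pickle
S=cap('side');T=cap('top');pickle.dump({'side':S,'top':T},open('c1.pkl','wb'))
e=np.zeros((600,800,3),np.uint8)
e[:500,:400]=cv2.resize(S['img'][170:320,220:340],(400,500),interpolation=2)
e[:500,400:]=cv2.resize(T['img'][150:260,345:433],(400,500),interpolation=2)
cv2.imwrite('pics/s3.png',e[:,:,::-1])
E
```

```text
(no output)
```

View pics/s3.png

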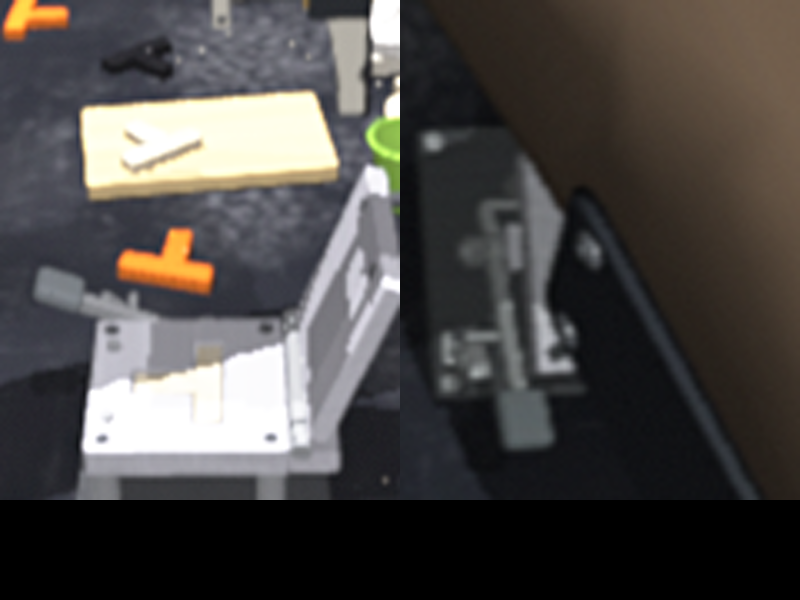

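The side view shows the lid leaning back open, and the casting in the cavity with its cross bar on the hinge side and its stem to the front. Next, the lever.

arm_command(travel=[[-0.1, 0.03, 0], [-0.22, 0.07, 0], [-0.34, 0.11, 0], [-0.378, 0.124, -0.06], [-0.378, 0.124, -0.16], [-0.378, 0.124, -0.26], [-0.378, 0.124, -0.28], [-0.378, 0.124, -0.28], [-0.378, 0.124, -0.28]], delta_rot=[[0, 0, 0], [0, 0, 0], [0, 0, 0], [0, 0, 0], [0, 0, 0], [0, 0, 0], [0, 0, 0], [0, 0, 0], [0, 0, 0]], grip=0)

```text
time_s: 8.43
tcp_pos: [0.4674, 0.0871, 0.1217]
eef_rot: [-179.9, 0.1, -89.0]
contact_force: [-0.8, 0.6, 0.0]
gripper_width: 0.0006
gripper_force: 0.0
```

arm_command(travel=[[0, 0, -0.03], [-0.002, 0, -0.06], [-0.006, 0, -0.085], [-0.008, 0, -0.1], [-0.01, 0, -0.112], [-0.01, 0, -0.12], [-0.01, 0, -0.122], [-0.01, 0, -0.122]], delta_rot=[[0, 0, 0], [0, 0, 0], [0, 0, 0], [0, 0, 0], [0, 0, 0], [0, 0, 0], [0, 0, 0], [0, 0, 0]])

```text
time_s: 9.43
tcp_pos: [0.4615, 0.0869, 0.0609]
eef_rot: [-179.9, 0.1, -89.0]
contact_force: [-5.6, -0.0, 8.8]
gripper_width: 0.0006
gripper_force: 4.3
```

arm_command(travel=[[0, 0, -0.003], [0, 0, -0.003], [0, 0, 0.02], [0, 0, 0.1], [0, 0, 0.2], [0, 0, 0.2]], delta_rot=[[0, 0, 0], [0, 0, 0], [0, 0, 0], [0, 0, 0], [0, 0, 0], [0, 0, 0]])

```text
time_s: 10.18
tcp_pos: [0.464, 0.088, 0.1646]
eef_rot: [-179.5, 0.3, -89.0]
contact_force: [0.3, -0.1, -0.4]
gripper_width: 0.0003
gripper_force: 0.0
```

```bash
python3 - <<'E'
from h import *
import pickle
S=cap('side');T=cap('top');pickle.dump({'side':S,'top':T},open('c2.pkl','wb'))
e=np.zeros((600,800,3),np.uint8)
e[:500,:400]=cv2.resize(S['img'][170:320,220:340],(400,500),interpolation=2)
e[:500,400:]=cv2.resize(T['img'][150:260,345:433],(400,500),interpolation=2)
cv2.imwrite('pics/s4.png',e[:,:,::-1])
E
```

```text
(no output)
```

View pics/s4.png

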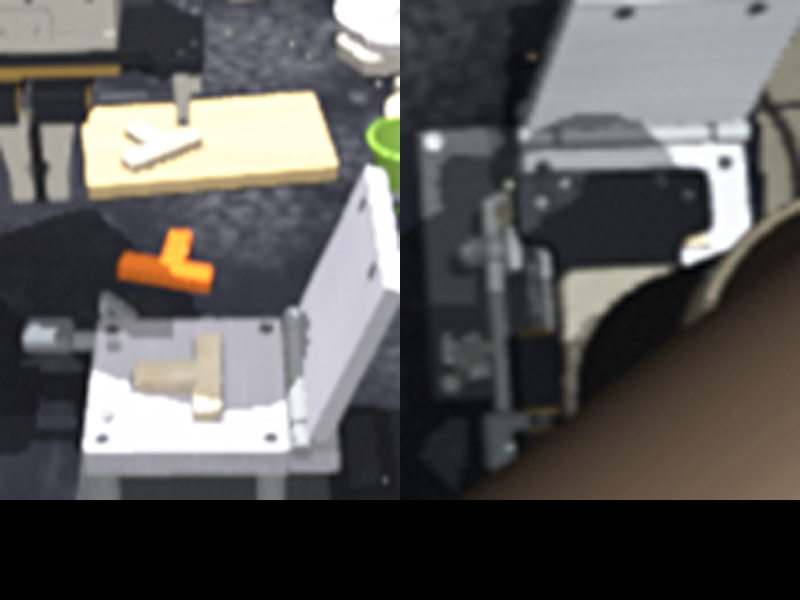

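The lever is latched: the pad stays low at side crop (47,335). The casting is raised, with its cross bar at (208,370) and its stem end at (137,372). Next I'll locate the stem.

```bash
python3 - <<'E'
from h import *
import pickle
d=pickle.load(open('c2.pkl','rb'));S=d['side'];T=pickle.load(open('c0.pkl','rb'))['top']
sp=lambda u,v:(220+u*.3-.35,170+v*.3-.35)
for n,p in dict(stem_far_end=(136,362),stem_near_end=(135,384),stem_far_root=(195,355),stem_near_root=(194,380),bar_fl=(196,334),bar_fr=(222,334),bar_nl=(194,401),bar_nr=(222,400)).items(): print(n,onz(S,sp(*p),.071).round(4))
c=np.array([.548,.02]);a=np.radians(1)
R=np.array([[np.cos(a),-np.sin(a)],[np.sin(a),np.cos(a)]])
for q in [(-25,9),(-25,-9),(25,33.5),(25,-33.5)]:
    X=[*(c+R@(np.array(q)/1e3)),.071]; print('pred',np.round(X,4))
for p in [(254.5,213),(271.5,235),(247,237)]: print('first',onz(T,p,.026).round(4))
E
```

```text
stem_far_end [0.518  0.0258 0.071 ]
stem_near_end [0.5186 0.0071 0.071 ]
stem_far_root [0.5516 0.0319 0.071 ]
stem_near_root [0.5516 0.0106 0.071 ]
bar_fl [0.5516 0.0506 0.071 ]
bar_fr [0.5668 0.0506 0.071 ]
bar_nl [ 0.5521 -0.0066  0.071 ]
bar_nr [ 0.5675 -0.0058  0.071 ]
pred [0.5228 0.0286 0.071 ]
pred [0.5232 0.0106 0.071 ]
pred [0.5724 0.0539 0.071 ]
pred [ 0.5736 -0.0131  0.071 ]
first [0.5464 0.3466 0.026 ]
first [0.494  0.3081 0.026 ]
first [0.4908 0.3649 0.026 ]
```

arm_command(travel=[[0.04, -0.03, 0.05], [0.142, -0.136, 0.05], [0.142, -0.136, 0.05], [0.142, -0.136, 0.05], [0.142, -0.136, 0.05], [0.142, -0.136, 0.05], [0.142, -0.136, 0.05], [0.142, -0.136, 0.05], [0.142, -0.136, 0], [0.142, -0.136, -0.06], [0.142, -0.136, -0.08], [0.142, -0.136, -0.08], [0.142, -0.136, -0.08]], delta_rot=[[0, 0, 0.1], [0, 0, 0.2], [0, 0, 0.3], [0, 0, 0.42], [0, 0, 0.53], [0, 0, 0.64], [0, 0, 0.75], [0, 0, 0.86], [0, 0, 0.97], [0, 0, 1], [0, 0, 1], [0, 0, 1], [0, 0, 1]], grip=0.55)

```text
time_s: 11.9
tcp_pos: [0.5328, 0.0187, 0.1199]
eef_rot: [-180.0, -0.1, 0.9]
contact_force: [0.6, 1.1, 0.5]
gripper_width: 0.0482
gripper_force: 0.0
```

arm_command(travel=[[0.004, 0.003, -0.04], [0.004, 0.003, -0.065], [0.004, 0.003, -0.072], [0.004, 0.003, -0.072], [0.004, 0.003, -0.072]], delta_rot=[[0, 0, 0], [0, 0, 0], [0, 0, 0], [0, 0, 0], [0, 0, 0]])

```text
time_s: 12.52
tcp_pos: [0.5345, 0.0201, 0.0836]
eef_rot: [-180.0, -0.0, 1.0]
contact_force: [0.3, 0.5, -0.2]
gripper_width: 0.0479
gripper_force: 0.0
```

arm_command(travel=[[0, 0, 0], [0, 0, 0], [0, 0, 0], [0, 0, 0], [0, 0, 0], [0, 0, 0]], delta_rot=[[0, 0, 0], [0, 0, 0], [0, 0, 0], [0, 0, 0], [0, 0, 0], [0, 0, 0]], grip=0, newtons=10)

```text
time_s: 13.28
tcp_pos: [0.5342, 0.0201, 0.0831]
eef_rot: [180.0, -0.0, 1.0]
contact_force: [-0.4, -0.3, 0.2]
gripper_width: 0.018
gripper_force: 10.0
```

Gripped at 18 mm, which is the stem width. Lifting straight up.

arm_command(travel=[[0, 0, 0], [0, 0, 0], [0, 0, 0.01], [0, 0, 0.03], [0, 0, 0.07], [0, 0, 0.12], [0, 0, 0.17], [0, 0, 0.17], [0, 0, 0.17]], delta_rot=[[0, 0, 0], [0, 0, 0], [0, 0, 0], [0, 0, 0], [0, 0, 0], [0, 0, 0], [0, 0, 0], [0, 0, 0], [0, 0, 0]], newtons=20)

```text
time_s: 14.4
tcp_pos: [0.5339, 0.02, 0.1682]
eef_rot: [-180.0, -0.0, 0.9]
contact_force: [-0.8, -0.4, -0.5]
gripper_width: 0.018
gripper_force: 20.0
```

```bash
python3 - <<'E'
from h import *
S=cap('side')
i=S['img'][150:310,220:380];cv2.imwrite('pics/s5.png',cv2.resize(i,(600,600),interpolation=2)[:,:,::-1])
E
```

```text
(no output)
```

View pics/s5.png

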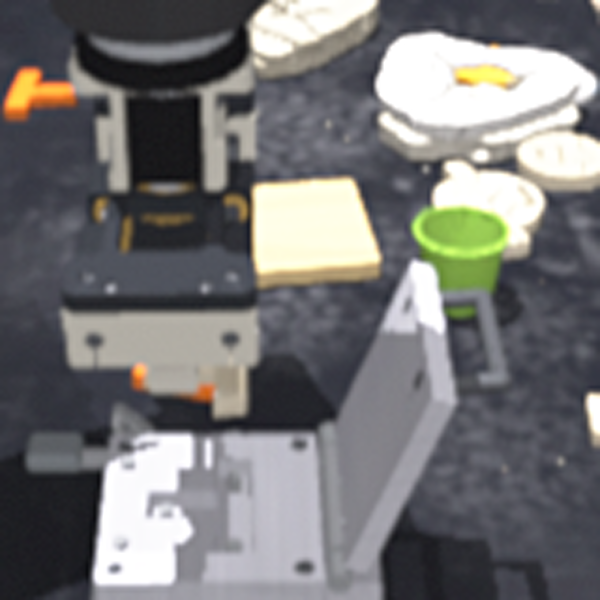

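The casting is held level below the jaws at (195,385), and the cavity is empty. Carrying it to the board.

arm_command(travel=[[0, 0.08, 0], [0, 0.19, 0], [0, 0.3, 0], [0.04, 0.42, 0], [0.08, 0.54, 0], [0.11, 0.64, 0], [0.122, 0.692, -0.05], [0.122, 0.692, -0.13], [0.122, 0.692, -0.2], [0.122, 0.692, -0.2], [0.122, 0.692, -0.2]], delta_rot=[[0, 0, 0], [0, 0, 0], [0, 0, 0], [0, 0, 0.03], [0, 0, 0.05], [0, 0, 0.078], [0, 0, 0.078], [0, 0, 0.078], [0, 0, 0.078], [0, 0, 0.078], [0, 0, 0.078]])

```text
time_s: 15.82
tcp_pos: [0.5957, 0.3663, 0.0689]
eef_rot: [180.0, -0.0, 8.0]
contact_force: [-0.1, 1.6, 1.1]
gripper_width: 0.0174
gripper_force: 20.0
```

Down 30 mm to just touching, slowly at the end.

arm_command(travel=[[0, 0, -0.03], [0, 0, -0.05], [0, 0, -0.056], [0, 0, -0.059], [0, 0, -0.061], [0, 0, -0.061], [0, 0, -0.061]], delta_rot=[[0, 0, 0], [0, 0, 0], [0, 0, 0], [0, 0, 0], [0, 0, 0], [0, 0, 0], [0, 0, 0]])

```text
time_s: 16.7
tcp_pos: [0.5953, 0.3661, 0.0387]
eef_rot: [-180.0, -0.0, 8.0]
contact_force: [-1.7, -0.8, 6.1]
gripper_width: 0.0178
gripper_force: 20.0
```

Contact at 6 N. Release and withdraw.

arm_command(travel=[[0, 0, 0], [0, 0, 0], [0, 0, 0], [0, 0, 0.02], [0, 0, 0.08], [0, 0, 0.18], [0, 0, 0.28], [0, 0, 0.36], [-0.1, 0, 0.4], [-0.2, -0.1, 0.4], [-0.25, -0.2, 0.4], [-0.25, -0.35, 0.4], [-0.25, -0.5, 0.4], [-0.25, -0.6, 0.4], [-0.25, -0.7, 0.4], [-0.25, -0.7, 0.4], [-0.25, -0.7, 0.4]], delta_rot=[[0, 0, 0], [0, 0, 0], [0, 0, 0], [0, 0, 0], [0, 0, 0], [0, 0, 0], [0, 0, 0], [0, 0, 0], [0, 0, 0], [0, 0, 0], [0, 0, 0], [0, 0, 0], [0, 0, 0], [0, 0, 0], [0, 0, 0], [0, 0, 0], [0, 0, 0]], grip=0.5)

```text
time_s: 18.82
tcp_pos: [0.4703, 0.0158, 0.2382]
eef_rot: [-180.0, -0.1, 7.9]
contact_force: [0.5, 0.1, 0.2]
gripper_width: 0.0436
gripper_force: 0.0
```

```bash
python3 - <<'E'
from h import *
S=cap('side');T=cap('top')
e=np.zeros((560,800,3),np.uint8)
e[:420,:400]=cv2.resize(S['img'][150:320,215:377],(400,420),interpolation=2)
e[:,400:]=cv2.resize(T['img'][120:260,205:305],(400,560),interpolation=2)
cv2.imwrite('pics/s6.png',e[:,:,::-1])
E
```

```text
(no output)
```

View pics/s6.png

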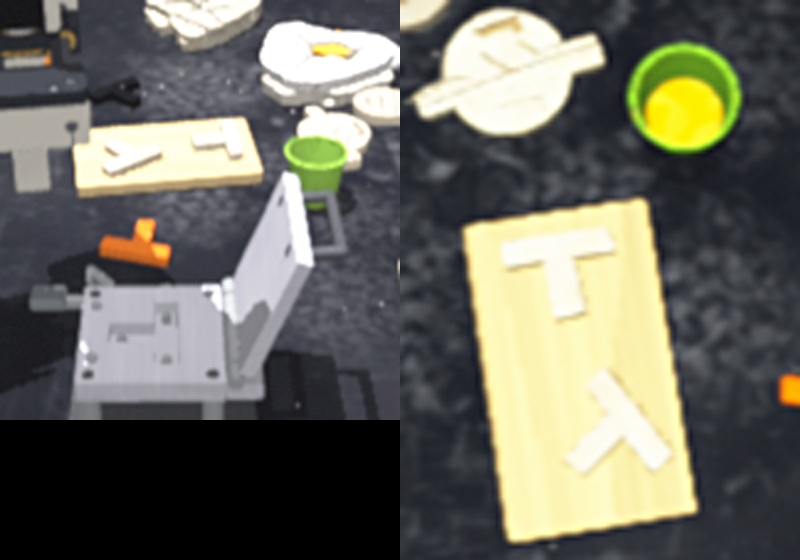

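The casting lies flat on the clear half (top crop (560,270)), well clear of the first one. The lid is open, the lever is latched at side crop (48,298), and nothing else has moved.

```bash
python3 -c "
from h import *
print(close_job())"
```

```text
the job is handed in; nothing more can be done
None
```

The job is handed in: the lid is open on its stop, the lever is latched, and the casting lies flat and the same way up on the clear half of the board, not touching the first one; it took about 19 s of the 69 s allowed.

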